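# Tighten the filter holder's coupling nut by hand, then with the wrench

## Task

Close the coupling nut of the filter holder: turn its blue collar clockwise by hand until the white stripe stands at the yellow mark, let go, then take the open-ended wrench to the brass hexagon and turn the nut on until the stripe stands at the green mark, without overtightening. Use only the wrench past the yellow mark, and the wrench no earlier. Then lay the wrench flat back on the blue mat and leave everything else where it stands.

Things in the scene. Friction and masses are not known exactly. Their poses are not given: they have to be found in the camera images.
- filter_holder: Metal filter holder fixed to the table, foot plate 100x100x12 mm; origin on the table under the nut's vertical axis. Its dark flange (88 mm across, top at 52 mm) bears two radial paint marks, at angles counter-clockwise from this frame's x: yellow (hand-tight) 147 deg, green (final) 90 deg. A hose barb 16 mm across rises on the axis to 124 mm; another points along +x at 30 mm height, to 75 mm.
- nut (a joint): Angle of the captive coupling nut, rad, growing clockwise seen from above (tightening). 0: its white stripe at 228 deg in the holder's frame; 1.4: at the yellow mark; 2.4: at the green mark; 2.8: hard stop. Starts between 0 and 0.5. It does not rise or sink, has a steady friction of 0.5 N m and stays where it is left.
- nut_hex (a point): Centre of the nut's brass hexagon, on the axis, 67 mm above the table; turns with the nut (at joint value 0 its x is the holder's x). Hexagon 36 mm across flats, from 56 to 78 mm height; two of its six flats face this point's +x and -x, so its corners lie at 30 + 60k deg from its x.
- nut_collar (a point): Centre of the nut's round knurled blue collar for the fingers, on the axis, 92 mm above the table; 48 mm across, from 81 to 103 mm height; white stripe on its top and side.
- wrench: Loose steel open-ended wrench, 0.3 kg, 205 mm long, 14 mm thick, lying flat. Origin on its underside in the middle of the handle (near its balance point); x points along the handle to the jaws, z up. Handle 22 mm wide, from x -95 to +45 mm. Jaws open to +x, 64 mm wide outside.
- wrench_jaw (a point): Centre of the wrench's jaw opening, 85 mm along x from its origin, at mid thickness. Inner jaw faces parallel to the wrench's x, 39 mm apart (3 mm wider than the hexagon), flared tips ending 20 mm beyond this point, throat 22 mm behind it. Seated with this point on the nut's axis, the wrench's x points through a corner of the hexagon; about 0.15 rad of play either way.
- tool_mat: Flat blue mat, 220x110 mm, 4 mm thick, fixed on the table; origin at the centre of its underside, x along its length. The wrench starts on it, lying roughly along it.
- timer: White bench timer, 62x62x21 mm, loose bystander; origin at the centre of its underside.
- pipette_1000: White pipette, 256 mm long, 27 mm high, loose bystander; origin at the centre of its underside, lying along its x.
- buffer_bottle: White bottle with blue cap, 60 mm across, 125 mm high, loose bystander, standing to the right of the box of yellow pipette tips; origin at the centre of its underside.
- marker: Marker pen, 135 mm long along its y, 16 mm high, loose bystander, lying behind the filter holder; origin at the centre of its underside.
- forceps: Steel forceps, 132 mm long along its x, 9 mm high, loose bystander beside the timer; origin at the centre of its underside.

How it is judged:
By the outcome, as a careful person would: the job done as asked, in the order asked, and still so for the second after the job is handed in, with the robot touching nothing.
It also fails if it takes over 72 s, if anything falls off the work surface, if the arm or the gripper's body presses on something with over 40 N, if the wrist force passes 120 N, or if a joint passes its speed limit or range.

## Robot

A 6-joint arm with a two-finger parallel gripper is mounted at the origin on a cart in front of the work surface, level with it; the furniture and walls round the work are solid. World frame = base frame: x ahead of the robot, y to its left, z up, the work surface at z = 0. Lengths are in mm, angles in rad, forces in N, time in s.
With the tool pointing down it reaches from about 350 to 775 mm from the base axis. Payload 7.3 kg.
Tool frame: the origin (TCP) lies at the very end of the fingers, on their centre line; the grasp point (between the pads) lies 19 mm behind it; z points along the fingers, y is the line along which they close (so a half turn about z gives the same grasp; the last joint's range is limited). The gripper opens to 92 mm and grips with 3 to 60 N. Pads are 19 mm wide; open, the fingers measure 130 mm over their backs; the gripper's body (75 mm by 190 mm) begins 47 mm behind the grasp point.
Start: joints at [1.159, 0.342, 1.524, -0, 1.275, -0.146], TCP at [137.892, 506.587, 226.741] pointing down, gripper open.
Joint ranges: [-2.53, 2.53], [-0.77, 2.02], [0.04, 2.7], [-1, 4.14], [0.28, 2.66], [-3.11, 3.11]. Speed limits (rad/s): [2.57, 2.57, 3.14, 3.14, 3.14, 3.14].

## Interface

Orientations are given as a unit quaternion [w, x, y, z].
In Python, from bench import env gives the robot as it stands.
- The arm moves only by the tool shift_gripper, called as name(argument=value, ...) on one line, values as JSON. Schema: {"type":"object","properties":{"rows":{"type":"array","items":{"type":"number"},"minItems":7,"maxItems":84},"grip_force":{"type":"number"},"only":{"type":"string"},"quiet":{"type":"boolean"},"lines":{"type":"string"}},"required":["rows"],"additionalProperties":false}. rows is one flat list of numbers that holds 1 to 12 rows one after another, with no inner brackets; each row has 7 numbers: a rotation vector rx, ry, rz in rad, then dx, dy, dz in units of 100 mm, then the finger opening in mm; each row is the pose to reach, as a shift and turn from the pose commanded when the call began, along the tool's axes at that moment; what a row does not reach only later rows make up. A row lasts 1/8 s, in which the tool goes at most 62.5 mm and 0.188 rad, less where a joint would pass 70% of its speed; a pose out of reach is approached as far as the arm can. The fingers move at their own pace and stop on an object; grip_force is the grip in N (left out, the last holds). Time passes only in rows, so rows that do not move let the fingers close. The tool returns the time, the measured TCP pose, the force, the opening and the grip force at its end. only (a regular expression) keeps the lines of the reply that match it, lines (a string "A,B") keeps lines A to B, and quiet returns only ok. Input that does not fit is refused with a message, and nothing moves.
- env.state(): the state, without advancing time (a new reading comes with each control period).
- env.grab_frame(name): name is "scene" or "top" or "wrist"; returns the picture (384x512x3 uint8, red, green, blue); there is no depth.
- env.camera_info(name): a dict with "K" (3x3 intrinsics, pixels), "R" (3x3) and "t" (3): a world point X has camera coordinates R X + t; the wrist camera has in their place "mount" (4x4, takes a point from camera to tool coordinates, whose origin is the TCP and whose axes are the flange's). Camera axes: x right, y down, z forward; pixel columns grow to the right and rows downward; lengths in mm; the calibration is good to about 2 mm. A picture is of the moment at which its call begins: read the wrist's pose just before it. camera_info takes no time and is no camera call.
- env.close_job(): hands the job in; it is judged then, once.
The state is a dict: "time": time; "joint_positions": joint angles; "qvel": joint speeds; "joint_efforts": joint torques, N m; "eef_pos": TCP position; "orientation": TCP orientation; "force": force on the tool from outside, world axes, zero at the start; "moment": the same for the moment, N m; "width": finger opening in mm; "finger_force": force on a finger pad.
Only numpy, scipy, OpenCV 4.12 (cv2) and the standard library are available. Lean on these libraries where they do the work, as an engineer would, in place of code of your own. Each camera call takes 0.05 s, during which the arm holds its last target. There are 200 camera calls.

## Working session

There is one attempt and no reset: what is moved stays moved. The work goes in short steps, Python scripts to look and compute and a tool call to move; the robot and the scene stay as the last step left them, time stands still between calls to the robot, and variables do not carry over. Pictures are saved under pics/ and viewed, at most 12 in all, crops included, and the job is handed in when it is done.

```bash
ls; mkdir -p pics; python3 - <<'E'
from bench import env
import cv2
for n in("scene","top"):
    im=env.grab_frame(n); cv2.imwrite(f"pics/{n}0.png",im[:,:,::-1])
    c=env.camera_info(n); print(n,c)
print(env.camera_info("wrist")); print(env.state())
E
```

```text
bench.py
pics
scene {'K': array([[414.47871878,   0.        , 250.63729376],
       [  0.        , 414.47871878, 182.62082151],
       [  0.        ,   0.        ,   1.        ]]), 'R': array([[-0.8099067 , -0.58655427, -0.00228723],
       [-0.25173866,  0.35111429, -0.9018572 ],
       [ 0.52979127, -0.7298444 , -0.4320282 ]]), 't': array([496.61052813, 193.25312543, 830.46954764])}
top {'K': array([[448.93557634,   0.        , 256.04533934],
       [  0.        , 448.93557634, 195.5936173 ],
       [  0.        ,   0.        ,   1.        ]]), 'R': array([[ 0.02261973, -0.99936552,  0.02751202],
       [-0.99942552, -0.02329867, -0.02461286],
       [ 0.02523824, -0.02693948, -0.99931842]]), 't': array([   1.89928767,  551.01241457, 1219.28387257])}
{'K': array([[323.00901179,   0.        , 257.1368432 ],
       [  0.        , 323.00901179, 193.92572984],
       [  0.        ,   0.        ,   1.        ]]), 'mount': array([[-8.64698629e-05, -9.52463834e-01, -3.04651665e-01,
         8.37072216e+01],
       [ 9.9
[... 274 characters left out ...]
s': array([ 1.15902819e+00,  3.42652061e-01,  1.52491451e+00, -2.27442838e-05,
        1.27543168e+00, -1.46019364e-01]), 'qvel': array([ 1.31165112e-03,  7.76998052e-05, -2.05065550e-03,  5.42330534e-04,
        3.57743139e-04,  1.66570348e-04]), 'joint_efforts': array([ 1.62307097e-03, -4.31997728e+01, -2.44696999e+01,  7.19710300e-02,
        5.25754457e-02, -5.60287765e-05]), 'eef_pos': array([137.72664573, 506.22800575, 226.11742184]), 'orientation': array([-1.83017926e-04,  1.32480414e-01,  9.91185374e-01, -6.78637080e-04]), 'force': array([-0.23473582, -0.19203727,  1.04124206]), 'moment': array([-0.00886139,  0.05476832, -0.04948358]), 'finger_force': 0.0, 'width': 91.97112982420825}
```
View pics/top0.png

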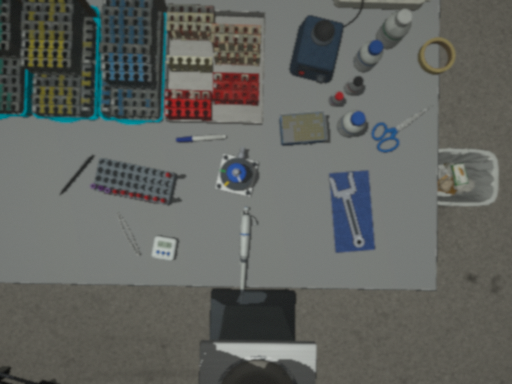

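View pics/scene0.png

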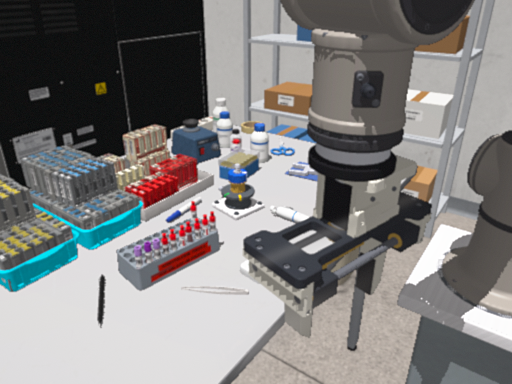

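Top view: holder at about px (237,173) with its blue collar at (236,172), wrench on the blue mat with jaws near (343,188) and handle end near (360,243), pipette below the holder at (245,220). The scene view confirms the holder is clear, with the arm at the left.

```bash
cat > h.py <<'E'
from bench import env
import numpy as np, cv2
from scipy.spatial.transform import Rotation as Ro
def grab(n,save=None):
    s=env.state(); im=env.grab_frame(n); c=env.camera_info(n)
    if n=="wrist":
        q=s["orientation"]; R=Ro.from_quat([q[1],q[2],q[3],q[0]]).as_matrix(); M=c["mount"]
        C=R@M[:3,3]+s["eef_pos"]; A=R@M[:3,:3]
    else: A=c["R"].T; C=-A@c["t"]
    if save: cv2.imwrite(f"pics/{save}.png",im[:,:,::-1])
    return im,(c["K"],A,C)
def ray(cam,px,z):
    K,A,C=cam; p=np.atleast_2d(px).astype(float); d=(A@np.linalg.inv(K)@np.c_[p,np.ones(len(p))].T).T
    return C+d*((z-C[2])/d[:,2])[:,None]
def proj(cam,X):
    K,A,C=cam; u=(K@A.T@(np.atleast_2d(X)-C).T).T; return u[:,:2]/u[:,2:]
def big(mask):
    n,l,st,ce=cv2.connectedComponentsWithStats(mask.astype(np.uint8)); i=1+np.argmax(st[1:,4]); return l==i,ce[i],st[i]
def hsv(im): return cv2.cvtColor(im,cv2.COLOR_RGB2HSV)
E
python3 - <<'E'
from h import *
im,c=grab("top","top1"); H=hsv(im)
b=(H[...,0]>100)&(H[...,0]<130)&(H[...,1]>120)
m=b.copy(); m[:, :215]=0; m[:,260:]=0; m[:150]=0; m[200:]=0
print(big(m)[1:], ray(c,big(m)[1],98))
m=b.copy(); m[:,:320]=0; m[:165]=0; k,ce,st=big(m); print(st)
ys,xs=np.nonzero(k); print(ray(c,cv2.boxPoints(cv2.minAreaRect(np.c_[xs,ys].astype(np.float32))),4))
cv2.imwrite("pics/crop.png",np.hstack([cv2.resize(im[140:205,200:275,::-1],None,fx=5,fy=5,interpolation=2)[:325],cv2.resize(im[165:255,320:380,::-1],(217,325))]))
E
```

```text
(array([235.77433628, 171.7699115 ]), array([226, 163,  21,  20, 226], dtype=int32)) [[607.54824599  69.62277225  98.        ]]
[ 333  172   41   79 1635]
[[ 614.63188624 -187.83218301    4.        ]
 [ 625.60204118 -289.54610273    4.        ]
 [ 414.13974647 -310.79925927    4.        ]
 [ 403.72466797 -209.42399686    4.        ]]
```

View pics/crop.png

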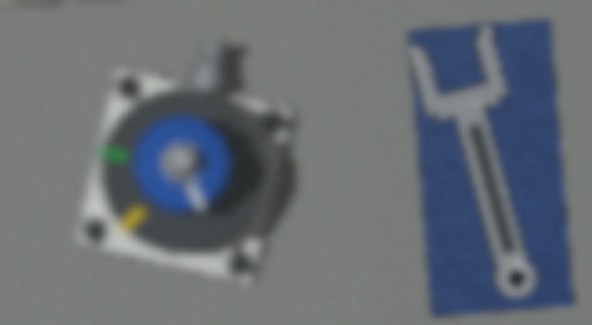

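Units first: shifts go in units of 100 mm. So -567 mm is -5.67, -297 mm is -2.97.

shift_gripper(rows=[0, 0, 0, -5.67, -2.97, 0, 92, 0, 0, 0, -5.67, -2.97, 0, 92, 0, 0, 0, -5.67, -2.97, 0, 92, 0, 0, 0, -5.67, -2.97, 0, 92, 0, 0, 0, -5.67, -2.97, 0, 92, 0, 0, 0, -5.67, -2.97, 0, 92, 0, 0, 0, -5.67, -2.97, 0, 92, 0, 0, 0, -5.67, -2.97, 0, 92, 0, 0, 0, -5.67, -2.97, 0, 92, 0, 0, 0, -5.67, -2.97, 0, 92, 0, 0, 0, -5.67, -2.97, 0, 92, 0, 0, 0, -5.67, -2.97, 0, 92])

```text
time: 1.65
eef_pos: [606.9, 70.6, 225.8]
orientation: [-0.001, 0.133, 0.991, 0.0]
force: [0.1, -0.0, -0.9]
width: 92.0
finger_force: 0.0
```

```bash
python3 - <<'E'
from h import *
im,c=grab("wrist","w1"); s=env.state(); print(s["eef_pos"],s["joint_positions"])
E
```

```text
[606.23530615  71.6531954  226.21999374] [-8.14316928e-03  5.02371900e-01  1.27191842e+00  6.01519762e-04
  1.36880096e+00 -1.31317157e+00]
```

View pics/w1.png

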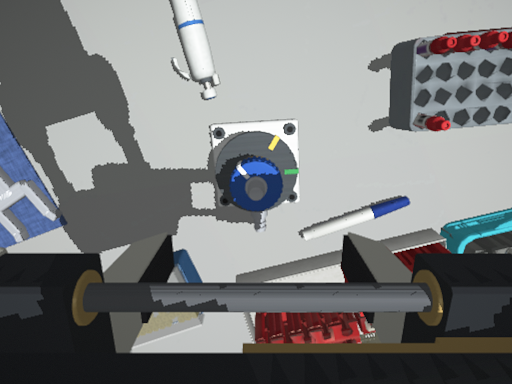

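The wrist view shows the holder: collar centred near (256,185), white stripe at (240,170), yellow mark (274,142), green mark (291,172); the pipette is at the top, the tube rack upper right, the marker at (355,217).

```bash
python3 - <<'E'
from h import *
im,c=grab("wrist"); H=hsv(im).astype(int); h,s,v=H[...,0],H[...,1],H[...,2]
R=np.zeros(h.shape,bool); R[115:215,205:305]=1
def ang(d): return np.degrees(np.arctan2(d[1],d[0]))
# plate: convex hull of light low-sat pixels
pl=R&(s<40)&(v>215); 
print("bg v",v[112,240],v[130,212:222],v[125,240])
m,ce,st=big(pl); print(st); ys,xs=np.nonzero(m)
P=ray(c,np.c_[xs,ys],12)[:,:2].astype(np.float32); r=cv2.minAreaRect(P); print("plate",r)
bl=R&(h>100)&(h<130)&(s>120); m,ce,st=big(bl); ys,xs=np.nonzero(m)
# collar top circle fit from hull (far/near sides): use top plane 103
P=ray(c,np.c_[xs,ys],103)[:,:2].astype(np.float32); print("collar hull z103",cv2.minEnclosingCircle(P))
cv=cv2.convexHull(P)[:,0]; print(cv.round(0).tolist())
res={}
for n,lo,hi in(("y",18,35),("g",45,85)):
    m,ce,st=big(R&(h>lo)&(h<hi)&(s>120)); res[n]=ray(c,ce,52)[0,:2]; print(n,ce,st,res[n])
w=R&(s<70)&(v>140); n,l,st,ce=cv2.connectedComponentsWithStats(w.astype(np.uint8))
for i in range(1,n):
    if st[i,4]>10: print(st[i],ce[i],ray(c,ce[i],103)[0])
cv2.imwrite("pics/z1.png",cv2.resize(im[110:220,200:310,::-1],None,fx=5,fy=5,interpolation=0))
E
```

```text
bg v 203 [215 185 110 106 108 107 104 111 110 100] 247
[ 211  121   87   48 1008]
plate ((583.8837890625, 75.6847152709961), (97.96568298339844, 55.04320526123047), 76.90328979492188)
collar hull z103 ((603.61181640625, 70.76720428466797), 25.74125862121582)
[[629.0, 69.0], [629.0, 72.0], [628.0, 76.0], [627.0, 80.0], [624.0, 86.0], [621.0, 88.0], [617.0, 91.0], [612.0, 94.0], [611.0, 94.0], [604.0, 94.0], [600.0, 95.0], [597.0, 94.0], [593.0, 93.0], [589.0, 91.0], [585.0, 88.0], [583.0, 84.0], [581.0, 81.0], [578.0, 76.0], [579.0, 66.0], [583.0, 58.0], [589.0, 52.0], [592.0, 50.0], [597.0, 48.0], [598.0, 47.0], [604.0, 47.0], [607.0, 47.0], [614.0, 47.0], [618.0, 50.0], [622.0, 53.0], [625.0, 57.0], [627.0, 61.0], [627.0, 62.0], [629.0, 68.0]]
y [272.78666667 143.24      ] [268 136  11  15  75] [579.50642197  96.56182792]
g [289.8245614  171.85964912] [284 170  13   5  57] [613.586562   106.43523761]
[ 205  115  100  100 3288] [266.84610706 146.70954988] [572.8738663   90.45410678 103.        ]
[236 165  10  11  55] [239.85454545 170.10909091] [586.83620135  61.80895644 103.        ]
[205 182  11  27 240] [209.17916667 195.81666667] [602.67182971  27.91046009 103.        ]
```

View pics/z1.png

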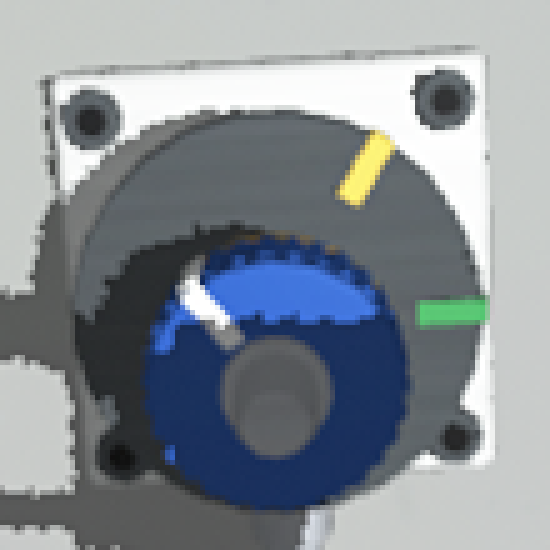

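Converted, 150 mm is 1.5, 1.5 mm is 0.015.

shift_gripper(rows=[0, 0, 0, 0.015, 0, 0.5, 92, 0, 0, 0, 0.015, 0, 1, 92, 0, 0, 0, 0.015, 0, 1.3, 92, 0, 0, 0, 0.015, 0, 1.5, 92, 0, 0, 0, 0.015, 0, 1.5, 92, 0, 0, 0, 0.015, 0, 1.5, 44, 0, 0, 0, 0.015, 0, 1.5, 44, 0, 0, 0, 0.015, 0, 1.5, 44, 0, 0, 0, 0.015, 0, 1.5, 44, 0, 0, 0, 0.015, 0, 1.5, 44], grip_force=55)

```text
time: 3.0
eef_pos: [605.1, 69.8, 76.9]
orientation: [-0.0, 0.132, 0.991, -0.002]
force: [-0.6, 0.2, 4.0]
width: 47.4
finger_force: 54.3
```

```bash
python3 - <<'E'
from h import *
im,c=grab("top"); 
s=env.state(); print(s["force"],s["width"],s["moment"])
P=[]
E
```

```text
[-2.44740343 -5.84380893  2.8860876 ] 47.00662225987898 [-1.10575403  0.34266218  0.06729825]
```

shift_gripper(rows=[0, 0, 0.15, 0, 0, 0, 44, 0, 0, 0.3, 0, 0, 0, 44, 0, 0, 0.45, 0, 0, 0, 44, 0, 0, 0.6, 0, 0, 0, 44, 0, 0, 0.75, 0, 0, 0, 44, 0, 0, 0.9, 0, 0, 0, 44, 0, 0, 1.05, 0, 0, 0, 44, 0, 0, 1.15, 0, 0, 0, 44, 0, 0, 1.15, 0, 0, 0, 44, 0, 0, 1.15, 0, 0, 0, 44], grip_force=55)

```text
time: 4.3
eef_pos: [606.1, 70.7, 76.9]
orientation: [0.001, 0.65, 0.76, 0.0]
force: [2.5, -3.9, 0.6]
width: 47.3
finger_force: 55.0
```

```bash
python3 - <<'E'
from h import *
im,c=grab("wrist","w2"); s=env.state(); print(s["force"],s["width"],s["moment"])
E
```

```text
[ 1.87419099 -5.62365819  1.20165266] 47.2432553236409 [-0.85657074 -0.19913867 -0.47678707]
```

View pics/w2.png

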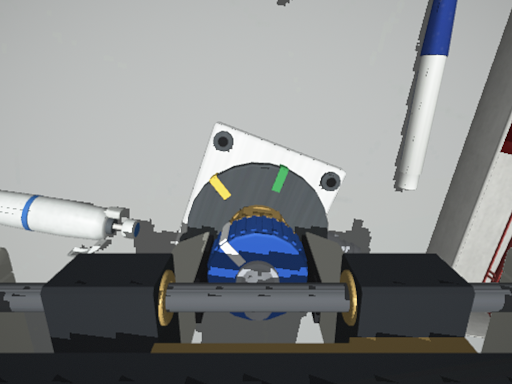

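Stripe runs from about (228,236) to (243,262) on the collar top, just short of the yellow mark at (221,187); the green mark is at (280,179). The pads grip the collar squarely.

```bash
cat > meas.py <<'E'
from h import *
im,c=grab("wrist"); s0=env.state(); H=hsv(im).astype(int); h,s,v=H[...,0],H[...,1],H[...,2]
import sys
ax=np.array([float(a) for a in sys.argv[1:3]]); print("tcp",s0["eef_pos"].round(1))
box=lambda X,z,r:(lambda p:(slice(int(p[1]-r),int(p[1]+r)),slice(int(p[0]-r),int(p[0]+r))))(proj(c,[[X[0],X[1],z]])[0])
def angle(d): return np.degrees(np.arctan2(d[...,1],d[...,0]))
Y,X=np.mgrid[:384,:512]; PX=np.stack([X,Y],-1).reshape(-1,2)
W=ray(c,PX,52)[:,:2].reshape(384,512,2)-ax; r=np.hypot(W[...,0],W[...,1])
T=ray(c,PX,103)[:,:2].reshape(384,512,2)-ax; rt=np.hypot(T[...,0],T[...,1])
for n,lo,hi in(("yellow",22,33),("green",45,85)):
    m=(r>28)&(r<46)&(h>lo)&(h<hi)&(s>110)&(v>60)
    p=W[m]; l=cv2.fitLine(p.astype(np.float32),2,0,.1,.1).ravel(); off=(l[0]*l[3]-l[1]*l[2])
    print(n,m.sum(),"centroid ang",angle(p.mean(0)).round(1),"line offset from axis",off.round(1))
m=(rt>12)&(rt<22)&(s<90)&(v>np.percentile(v[(rt>12)&(rt<22)],50))&(v>60)
n,l,st,ce=cv2.connectedComponentsWithStats(m.astype(np.uint8))
for i in range(1,n):
    if st[i,4]>6:
        p=T[l==i]; f=cv2.fitLine(p.astype(np.float32),2,0,.1,.1).ravel(); print("stripe?",st[i],angle(p.mean(0)).round(1),"off",(f[0]*f[3]-f[1]*f[2]).round(1), "dir",angle(f[:2]).round(1))
E
python3 meas.py 605.3 70.5
```

```text
tcp [606.1  70.7  76.9]
yellow 241 centroid ang 135.4 line offset from axis -1.5
green 228 centroid ang 77.4 line offset from axis -1.5
stripe? [222 244  21  20 188] 139.4 off -0.0 dir -40.7
stripe? [216 296  82  12 710] -80.7 off -12.6 dir 9.1
```

```bash
sed -i 's/"line offset from axis",off.round(1)/"line dir",angle(l[:2]).round(1),"off",off.round(1)/' meas.py; python3 meas.py 605.3 70.5; python3 - <<'E'
from h import *
im,c=grab("wrist"); g=cv2.cvtColor(im,cv2.COLOR_RGB2GRAY)
# plate far edge corners: white plate top at z12; two visible bolts
for u,v_ in((223,141),(331,181)):
    w=g[v_-12:v_+12,u-12:u+12]; m,ce,st=big(w<90); p=ce+[u-12,v_-12]; print(p,ray(c,p,12)[0].round(1),ray(c,p,16)[0].round(1))
E
```

```text
tcp [606.1  70.7  76.9]
yellow 240 centroid ang 135.5 line dir -46.8 off -1.4
green 227 centroid ang 77.4 line dir 79.8 off -1.6
stripe? [222 244  21  20 188] 139.4 off -0.0 dir -40.7
stripe? [216 296  82  11 710] -80.6 off -12.6 dir 9.0
[222.47169811 141.33018868] [574.3 116.9  12. ] [574.6 117.5  16. ]
[328.76433121 180.56687898] [653.  100.8  12. ] [651.9 101.7  16. ]
```

shift_gripper(rows=[0, 0, 0.04, 0, 0, 0, 44, 0, 0, 0.075, 0, 0, 0, 44, 0, 0, 0.075, 0, 0, 0, 44], grip_force=55)

```text
time: 4.88
eef_pos: [606.2, 70.7, 76.9]
orientation: [0.001, 0.677, 0.736, 0.0]
force: [3.9, -4.6, -0.7]
width: 46.9
finger_force: 55.0
```

```bash
python3 meas.py 605.3 70.5
```

```text
tcp [606.2  70.7  76.9]
yellow 233 centroid ang 135.5 line dir -46.6 off -1.4
green 228 centroid ang 77.3 line dir 79.1 off -1.1
stripe? [222 244  21  20 179] 135.3 off -0.6 dir -46.7
stripe? [216 296  82  11 706] -85.2 off -12.6 dir 4.5
```

shift_gripper(rows=[0, 0, 0, 0, 0, 0, 92, 0, 0, 0, 0, 0, 0, 92, 0, 0, 0, 0, 0, 0, 92, 0, 0, 0, 0, 0, -0.4, 92, 0, 0, 0, 0, 0, -1, 92, 0, 0, 0, 0, 0, -1.5, 92, 0, 0, 0, 0, 0, -1.5, 92, 0, 0, 0, 0, 0, -1.5, 92])

```text
time: 5.92
eef_pos: [605.0, 71.6, 226.0]
orientation: [-0.001, 0.678, 0.735, -0.0]
force: [-0.2, -0.6, -0.9]
width: 92.0
finger_force: 0.0
```

```bash
python3 meas.py 605.3 70.5; python3 - <<'E'
from h import *
im,c=grab("wrist","w3"); H=hsv(im).astype(int)
bl=(H[...,0]>100)&(H[...,0]<130)&(H[...,1]>120); p=proj(c,[[605,70.5,103]])[0].astype(int); bl[:p[1]-50]=0; bl[p[1]+50:]=0; bl[:,:p[0]-50]=0; bl[:,p[0]+50:]=0
m,ce,st=big(bl); ys,xs=np.nonzero(m); P=ray(c,np.c_[xs,ys],103)[:,:2]; d=c[2][:2]-[605.3,70.5]; d/=np.linalg.norm(d); n=np.array([-d[1],d[0]])
a=P@n; print("lateral axis",(a.max()+a.min())/2,"expected",n@[605.3,70.5], "half",(a.max()-a.min())/2); b=P@d; print("far edge axis along",b.min()+24,"expected",d@[605.3,70.5],d,n)
E
```

```text
tcp [604.7  71.6 225.2]
yellow 80 centroid ang 135.3 line dir -45.4 off -0.4
green 70 centroid ang 77.2 line dir 79.0 off -1.2
stripe? [241 170  11  11  54] 134.8 off 0.6 dir -43.2
lateral axis -609.9337135381786 expected -609.1866125846573 half 24.139107277482537
far edge axis along 16.492909473773086 expected 15.811737653739083 [-0.08987764  0.99595282] [-0.99595282 -0.08987764]
```

Nut is at the yellow mark by the numbers (stripe 134.8° vs yellow 135.3°) and the hand has let go. Now to the wrench.

Converted, -313 mm is -3.13, -117 mm is -1.17.

shift_gripper(rows=[0, 0, 1.354, -3.13, -1.17, 0, 92, 0, 0, 1.354, -3.13, -1.17, 0, 92, 0, 0, 1.354, -3.13, -1.17, 0, 92, 0, 0, 1.354, -3.13, -1.17, 0, 92, 0, 0, 1.354, -3.13, -1.17, 0, 92, 0, 0, 1.354, -3.13, -1.17, 0, 92, 0, 0, 1.354, -3.13, -1.17, 0, 92, 0, 0, 1.354, -3.13, -1.17, 0, 92, 0, 0, 1.354, -3.13, -1.17, 0, 92, 0, 0, 1.354, -3.13, -1.17, 0, 92])

```text
time: 7.28
eef_pos: [513.7, -249.6, 225.9]
orientation: [-0.001, 0.989, 0.148, -0.001]
force: [-0.8, 0.2, 0.5]
width: 91.7
finger_force: 0.0
```

```bash
python3 - <<'E'
from h import *
im,c=grab("wrist","w4"); H=hsv(im).astype(int); h,s,v=H[...,0],H[...,1],H[...,2]
b=(h>100)&(h<130)&(s>120); m,ce,st=big(b); print(st)
ys,xs=np.nonzero(m); k=cv2.convexHull(np.c_[xs,ys].astype(np.int32)); f=np.zeros(b.shape,np.uint8); cv2.fillPoly(f,[k],1)
w=(f>0)&(s<60)&(v>110); w,ce,st=big(w); print(st,ce)
ys,xs=np.nonzero(w); P=ray(c,np.c_[xs,ys],18)[:,:2].astype(np.float32)
print("wrench rect",cv2.minAreaRect(P)); np.save("w.npy",P)
mp=ray(c,np.argwhere(m)[:,::-1],4)[:,:2].astype(np.float32); print("mat",cv2.minAreaRect(mp))
o=im.copy(); o[w]=o[w]//2+[120,0,0]; cv2.imwrite("pics/w4.png",o[:,:,::-1])
E
```

```text
[ 201  100   92  148 3011]
[ 240  126   24  117 1802] [251.08157603 187.58879023]
wrench rect ((486.2936096191406, -250.2858428955078), (142.471923828125, 28.512279510498047), 16.14259910583496)
mat ((491.3278503417969, -251.116943359375), (170.96856689453125, 107.59378051757812), 5.77628755569458)
```

View pics/w4.png

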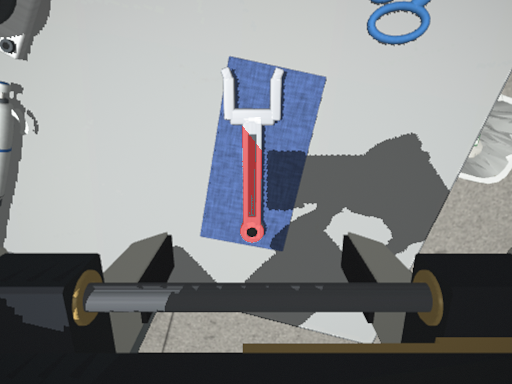

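Wrench lies jaws-up in the image: tips at about (226,70) and (278,70), throat (252,112), tail (252,232), wholly on the mat.

```bash
python3 - <<'E'
from h import *
im,c=grab("wrist"); H=hsv(im).astype(int); s=H[...,1]; h=H[...,0]
nb=~((h>100)&(h<130)&(s>90))
def mid(rows):
    P=[]
    for r in rows:
        x=np.nonzero(nb[r,215:290])[0]+215
        # outer extents of non-blue run near wrench
        n=nb[r].copy(); 
        lab=x[(x>218)&(x<288)]
        P.append((lab.min(),lab.max(),r))
    return np.array(P)
J=mid(range(80,106,3)); print(J.tolist()); Hd=mid(range(135,216,8)); print(Hd.tolist())
t=big(nb&(np.add.outer(np.arange(384)*0,np.arange(512))>235)&(np.add.outer(np.arange(384)*0,np.arange(512))<268)&(np.add.outer(np.arange(384),np.arange(512)*0)<242)&(np.add.outer(np.arange(384),np.arange(512)*0)>105))
print(t[2])
A=lambda M:(ray(c,np.c_[M[:,0],M[:,2]],18)[:,:2]+ray(c,np.c_[M[:,1]+1,M[:,2]],18)[:,:2])/2
Mj=A(J); 
print("jaw mids",Mj.round(1).tolist()); print("hand",A(Hd).round(1).tolist())
print("tail",ray(c,(252,242.5),18),"tips",ray(c,[(226,68),(279,68)],18), "throat",ray(c,(252,110),18))
E
```

```text
[[219, 281, 80], [219, 281, 83], [219, 281, 86], [219, 281, 89], [219, 281, 92], [219, 281, 95], [219, 281, 98], [219, 280, 101], [219, 280, 104]]
[[242, 261, 135], [242, 261, 143], [242, 261, 151], [242, 261, 159], [242, 261, 167], [242, 261, 175], [242, 261, 183], [243, 261, 191], [243, 261, 199], [242, 261, 207], [243, 260, 215]]
[ 236  108   32  134 2893]
jaw mids [[600.7, -214.1], [597.8, -215.0], [594.9, -215.9], [591.9, -216.8], [589.0, -217.7], [586.0, -218.6], [583.0, -219.5], [579.8, -219.8], [576.8, -220.7]]
hand [[545.2, -232.5], [536.6, -235.1], [527.9, -237.8], [519.0, -240.5], [510.0, -243.2], [500.8, -245.9], [491.5, -248.7], [482.2, -252.2], [472.6, -255.1], [462.7, -257.4], [452.8, -260.4]]
tail [[ 417.49109222 -271.0688473    18.        ]] tips [[ 604.59059785 -185.87053562   18.        ]
 [ 621.06445498 -239.56983306   18.        ]] throat [[ 571.3646501  -224.67031215   18.        ]]
```

shift_gripper(rows=[0, 0, 0, 0.014, -0.069, 0.6, 60, 0, 0, 0, 0.014, -0.069, 1.2, 60, 0, 0, 0, 0.014, -0.069, 1.7, 60, 0, 0, 0, 0.014, -0.069, 2, 60, 0, 0, 0, 0.014, -0.069, 2.12, 60, 0, 0, 0, 0.014, -0.069, 2.19, 60, 0, 0, 0, 0.014, -0.069, 2.19, 60, 0, 0, 0, 0.014, -0.069, 2.19, 18, 0, 0, 0, 0.014, -0.069, 2.19, 18, 0, 0, 0, 0.014, -0.069, 2.19, 18, 0, 0, 0, 0.014, -0.069, 2.19, 18, 0, 0, 0, 0.014, -0.069, 2.19, 18], grip_force=60)

```text
time: 8.88
eef_pos: [513.3, -242.9, 7.8]
orientation: [0.0, 0.989, 0.148, 0.0]
force: [-1.6, -0.2, 1.8]
width: 21.4
finger_force: 60.0
```

Converted, -179 mm is -1.79, -100 mm is -1.

shift_gripper(rows=[0, 0, 0, 0, 0, -0.4, 18, 0, 0, 0, 0, 0, -0.9, 18, 0, 0, -0.705, 0.7, -1.79, -1, 18, 0, 0, -0.705, 0.7, -1.79, -1, 18, 0, 0, -0.705, 0.7, -1.79, -1, 18, 0, 0, -0.705, 0.7, -1.79, -1, 18, 0, 0, -0.705, 0.7, -1.79, -1, 18, 0, 0, -0.705, 0.7, -1.79, -1, 18, 0, 0, -0.705, 0.7, -1.79, -1, 18], grip_force=60)

```text
time: 10.0
eef_pos: [527.6, -52.2, 107.5]
orientation: [-0.0, 0.878, 0.479, -0.0]
force: [-0.1, 0.7, -3.5]
width: 21.3
finger_force: 60.0
```

```bash
python3 - <<'E'
from h import *
im,c=grab("wrist","w5"); s=env.state(); print(s["eef_pos"],s["width"],s["force"],s["moment"])
E
```

```text
[527.71110075 -52.08908911 107.51184321] 21.353473589334396 [ 0.07698034 -0.13709423 -3.65280477] [-0.16576487  0.17941247 -0.00648421]
```

View pics/w5.png

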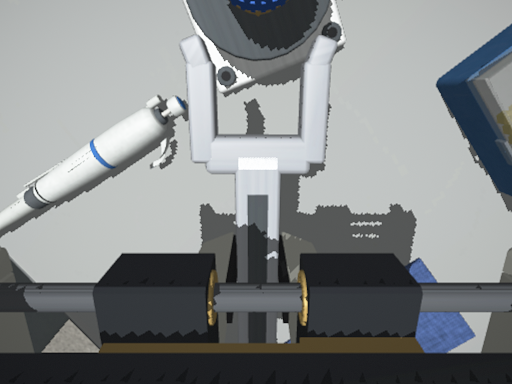

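The wrench is held straight: handle centred near column 258, jaw arms at columns 190–330, tips near row 45; the holder's collar shows at the top (258,5) and the pipette at left is clear below.

```bash
python3 - <<'E'
from h import *
im,c=grab("wrist"); s0=env.state(); g=cv2.GaussianBlur(cv2.cvtColor(im,cv2.COLOR_RGB2GRAY),(3,3),0).astype(int)
for r in range(60,135,10): 
    d=np.diff(g[r]); 
    f=lambda a,b,sg:a+np.argmax(sg*d[a:b])
    print(r,"outerL,innerL,innerR,outerR",[list(np.nonzero(np.abs(d[a:b])>18)[0]+a) for a,b in((175,200),(200,235),(285,312),(312,345))])
for r in range(180,235,12): d=np.diff(g[r]); print(r,[list(np.nonzero(np.abs(d[a:b])>18)[0]+a) for a,b in((225,246),(270,290))])
H=hsv(im); bl=(H[...,0]>100)&(H[...,0]<130)&(H[...,1]>120); bl[40:]=0
for r in (0,2,4,6,8): x=np.nonzero(bl[r,200:320])[0]+200; print(r,x.min() if len(x) else 0,x.max() if len(x) else 0)
q=s0["orientation"]; print("yaw",np.degrees(2*np.arctan2(q[2],q[1])),s0["eef_pos"])
E
```

```text
60 outerL,innerL,innerR,outerR [[np.int64(186)], [np.int64(206), np.int64(207), np.int64(208), np.int64(210), np.int64(211), np.int64(212), np.int64(222), np.int64(223), np.int64(225), np.int64(227), np.int64(228)], [np.int64(306), np.int64(307), np.int64(308)], [np.int64(329), np.int64(331), np.int64(332)]]
70 outerL,innerL,innerR,outerR [[np.int64(186)], [np.int64(209), np.int64(210), np.int64(211), np.int64(212), np.int64(214), np.int64(215), np.int64(217), np.int64(218), np.int64(232), np.int64(233), np.int64(234)], [np.int64(303), np.int64(304), np.int64(305)], [np.int64(328)]]
80 outerL,innerL,innerR,outerR [[], [np.int64(209), np.int64(210), np.int64(211), np.int64(212), np.int64(214), np.int64(215), np.int64(216), np.int64(217), np.int64(218), np.int64(234)], [np.int64(288), np.int64(289), np.int64(291), np.int64(292), np.int64(294), np.int64(295), np.int64(296), np.int64(298), np.int64(299), np.int64(300), np.int64(302), np.int64(303), np.int64(304)], [np.int64(327), np.int64(330)]]
90 outerL,innerL,innerR,outerR [[np.int64(187), np.int64(188)], [np.int64(210), np.int64(211)
[... 1333 characters left out ...]
(211), np.int64(212), np.int64(213), np.int64(214), np.int64(216), np.int64(217), np.int64(218)], [np.int64(296), np.int64(297), np.int64(298), np.int64(300), np.int64(301), np.int64(302)], [np.int64(324), np.int64(327)]]
180 [[np.int64(235)], [np.int64(277), np.int64(278), np.int64(279), np.int64(280)]]
192 [[], [np.int64(277), np.int64(278), np.int64(279)]]
204 [[], [np.int64(277), np.int64(278), np.int64(279)]]
216 [[np.int64(234), np.int64(235), np.int64(236)], [np.int64(276), np.int64(277), np.int64(278), np.int64(279)]]
228 [[], [np.int64(276), np.int64(277), np.int64(278)]]
0 230 285
2 231 284
4 232 283
6 241 281
8 241 274
yaw 57.26711386326616 [527.6872846  -52.00392643 107.54338967]
```

Converted, 43.5 mm is 0.435, 20 mm is 0.2.

shift_gripper(rows=[0, 0, 0, 0, -0.003, 0.2, 18, 0, 0, 0, 0, -0.003, 0.435, 18, 0, 0, 0, 0, -0.003, 0.435, 18, 0, 0, 0, 0.1, -0.003, 0.435, 18, 0, 0, 0, 0.18, -0.003, 0.435, 18, 0, 0, 0, 0.25, -0.003, 0.435, 18, 0, 0, 0, 0.25, -0.003, 0.435, 18], grip_force=60)

```text
time: 10.98
eef_pos: [541.5, -29.3, 64.5]
orientation: [0.0, 0.877, 0.481, 0.0]
force: [-0.9, -1.0, -4.1]
width: 21.1
finger_force: 60.0
```

```bash
python3 - <<'E'
from h import *
im,c=grab("wrist","w6"); s=env.state(); print(s["eef_pos"],s["width"],s["force"],s["moment"])
E
```

```text
[541.18497259 -29.62282179  64.37103738] 21.06493818828242 [-0.10882799  0.08710433 -1.74986966] [-0.05719461  0.10034017 -0.01699961]
```

View pics/w6.png

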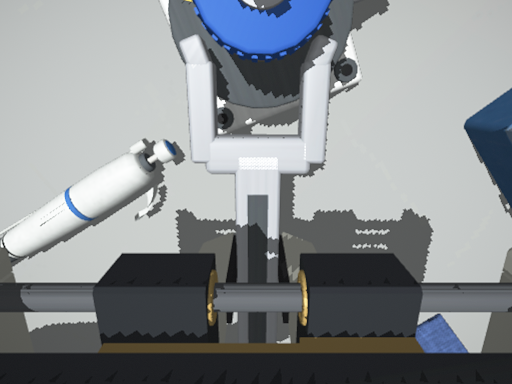

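```bash
cat > lat.py <<'E'
from h import *
from scipy.optimize import least_squares
im,c=grab("wrist"); s0=env.state(); H=hsv(im); bl=(H[...,0]>100)&(H[...,0]<130)&(H[...,1]>120); bl[120:]=0
bl[:, :150]=0; bl[:,380:]=0
m,ce,st=big(bl); ct=max(cv2.findContours(m.astype(np.uint8),0,1)[0],key=len)[:,0]
ct=ct[(ct[:,1]>2)]; ct=ct[[ (m[:p[1],p[0]].sum()>=0) and not m[p[1]+1:,p[0]].any() for p in ct]]  # lower outline
q=s0["orientation"]; y=2*np.arctan2(q[2],q[1]); tx=np.array([np.cos(y),np.sin(y)]); ty=np.array([np.sin(y),-np.cos(y)])
for z in(103,):
    P=ray(c,ct,z)[:,:2]-s0["eef_pos"][:2]; L=np.c_[P@tx,P@ty]
    r=least_squares(lambda a:np.hypot(L[:,0]-a[0],L[:,1]-a[1])-a[2],[110,0,24],loss="soft_l1"); r2=least_squares(lambda a:np.hypot(L[:,0]-a[0],L[:,1]-a[1])-24.2,[110,0],loss="soft_l1"); print(z,"axis in tool x,y,r",r.x.round(2),r2.x.round(2),len(L))
g=cv2.GaussianBlur(cv2.cvtColor(im,cv2.COLOR_RGB2GRAY),(3,3),0).astype(int)
for r in(112,120,128):
  d=np.abs(np.diff(g[r])); a=205+np.argmax(d[205:214]>18); b=306-np.argmax(d[306:295:-1]>18); X=ray(c,[(a+.5,r),(b+.5,r)],s0["eef_pos"][2]-4+14)[:,:2]-s0["eef_pos"][:2]; print("jaw inner lateral",a,b,(X@ty).round(2),(X@ty).mean().round(2))
print("yaw",np.degrees(y),s0["eef_pos"],s0["force"],s0["moment"])
E
python3 lat.py
```

```text
103 axis in tool x,y,r [116.91   0.35  23.07] [118.25   0.36] 136
jaw inner lateral 211 302 [-21.56  19.12] -1.22
jaw inner lateral 211 302 [-21.71  19.27] -1.22
jaw inner lateral 211 302 [-21.86  19.42] -1.22
yaw 57.42655012791471 [541.03836542 -29.82416252  64.31223968] [-0.55414955 -0.12335374 -3.76930874] [-0.17294636  0.13918082 -0.01633379]
```

The jaws are at hex height with the collar ahead, centred a little right (about column 262) of the jaw mid (257); shifting about 1.2 mm right.

Converted, 1.2 mm is 0.012, 10 mm is 0.1.

shift_gripper(rows=[0, 0, 0, 0, 0.012, 0, 18, 0, 0, 0, 0.05, 0.012, 0, 18, 0, 0, 0, 0.1, 0.012, 0, 18, 0, 0, 0, 0.1, 0.012, 0, 18], grip_force=60)

```text
time: 11.58
eef_pos: [547.7, -21.8, 64.2]
orientation: [0.0, 0.877, 0.48, 0.0]
force: [0.3, 0.5, -3.2]
width: 21.5
finger_force: 60.0
```

```bash
python3 lat.py; python3 lat.py|head -2
```

```text
103 axis in tool x,y,r [108.68  -0.82  23.79] [109.18  -0.82] 147
jaw inner lateral 211 302 [-21.49  19.18] -1.15
jaw inner lateral 211 302 [-21.64  19.33] -1.15
jaw inner lateral 211 302 [-21.79  19.48] -1.15
yaw 57.42386420818481 [547.49107369 -21.99293798  64.15097695] [-0.05966056  0.07453174 -3.36314149] [-0.09483663  0.06719909 -0.02848609]
103 axis in tool x,y,r [108.81  -0.78  23.8 ] [109.29  -0.79] 148
jaw inner lateral 211 302 [-21.53  19.13] -1.2
```

Units first: shifts go in units of 100 mm. So 20 mm is 0.2, 24 mm is 0.24.

shift_gripper(rows=[0, 0, 0, 0.05, 0.002, 0, 18, 0, 0, 0, 0.1, 0.002, 0, 18, 0, 0, 0, 0.15, 0.002, 0, 18, 0, 0, 0, 0.2, 0.002, 0, 18, 0, 0, 0, 0.24, 0.002, 0, 18, 0, 0, 0, 0.24, 0.002, 0, 18], grip_force=60)

```text
time: 12.42
eef_pos: [560.7, -1.8, 64.2]
orientation: [-0.0, 0.877, 0.48, 0.0]
force: [-0.4, 0.1, -3.2]
width: 21.4
finger_force: 60.0
```

```bash
python3 lat.py
```

```text
103 axis in tool x,y,r [186.13  -0.86 112.9 ] [95.15 -1.02] 138
jaw inner lateral 205 306 [-24.2   20.93] -1.63
jaw inner lateral 205 306 [-24.37  21.1 ] -1.64
jaw inner lateral 205 306 [-24.54  21.26] -1.64
yaw 57.41444139858375 [560.52098017  -1.97644007  64.15986141] [-0.64262297  0.2876977  -3.30886732] [-0.1073268   0.14199349 -0.03838068]
```

Converted, -12.7 mm is -0.127, 3.8 mm is 0.038.

shift_gripper(rows=[0, 0, 0.15, 0.0095, -0.127, 0, 18, 0, 0, 0.3, 0.038, -0.251, 0, 18, 0, 0, 0.45, 0.085, -0.37, 0, 18, 0, 0, 0.6, 0.149, -0.48, 0, 18, 0, 0, 0.75, 0.228, -0.579, 0, 18, 0, 0, 0.9, 0.322, -0.666, 0, 18, 0, 0, 0.9, 0.322, -0.666, 0, 18], grip_force=60)

```text
time: 13.35
eef_pos: [521.8, 61.0, 64.3]
orientation: [0.0, 0.999, 0.052, 0.0]
force: [0.7, 0.1, -5.0]
width: 21.3
finger_force: 60.0
```

```bash
python3 meas.py 605.7 70.8; python3 - <<'E'
from h import *
im,c=grab("wrist","w7"); s=env.state(); print(s["eef_pos"],s["width"],s["force"],s["moment"])
E
```

```text
tcp [521.8  60.8  64.2]
[521.81603127  60.77780611  64.22614915] 21.03366295767045 [ 0.27672628  1.3931113  -3.78630884] [0.10502176 0.12137142 0.0280785 ]Traceback (most recent call last):
  File "meas.py", line 12, in <module>
    p=W[m]; l=cv2.fitLine(p.astype(np.float32),2,0,.1,.1).ravel(); off=(l[0]*l[3]-l[1]*l[2])
              ~~~~~~~~~~~^^^^^^^^^^^^^^^^^^^^^^^^^^^^^^^^
cv2.error: OpenCV(4.12.0) /io/opencv/modules/imgproc/src/linefit.cpp:50: error: (-215:Assertion failed) count > 0 in function 'fitLine2D_wods'
```

View pics/w7.png

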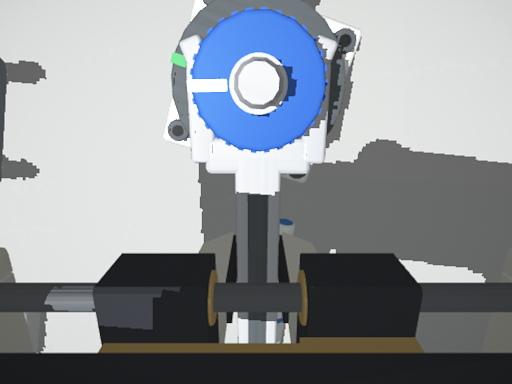

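The wrench is seated on the hexagon; the stripe (210,85) points left and the green mark is at (180,60), still about 15° further clockwise. Measuring the rest.

```bash
sed -i 's/^    p=W\[m\];/    if m.sum()<5: continue\n    p=W[m];/' meas.py; python3 meas.py 605.7 70.8; cat > st.py <<'E'
from h import *
im,c=grab("wrist"); s0=env.state(); H=hsv(im).astype(int); h,s,v=[H[...,i] for i in range(3)]
bl=(h>100)&(h<130)&(s>120); bl[170:]=0; m,_,_=big(bl); ys,xs=np.nonzero(m)
P=ray(c,cv2.convexHull(np.c_[xs,ys])[:,0],103)[:,:2].astype(np.float32); (a,b),r=cv2.minEnclosingCircle(P); print("collar axis z103",a,b,r)
E
python3 st.py
```

```text
tcp [521.8  60.8  64.2]
green 138 centroid ang 78.3 line dir 64.5 off 9.7
stripe? [195  79  29  14 371] 97.6 off -0.4 dir -83.7
collar axis z103 605.606689453125 70.43766021728516 24.25476837158203
```

Converted, -25.1 mm is -0.251, 3.8 mm is 0.038.

shift_gripper(rows=[0, 0, 0.1, 0.004, -0.085, 0, 18, 0, 0, 0.2, 0.017, -0.169, 0, 18, 0, 0, 0.3, 0.038, -0.251, 0, 18, 0, 0, 0.3, 0.038, -0.251, 0, 18], grip_force=60)

```text
time: 14.05
eef_pos: [523.0, 86.0, 64.2]
orientation: [0.0, 0.995, -0.098, -0.0]
force: [-0.6, -1.5, -3.8]
width: 21.3
finger_force: 60.0
```

```bash
python3 meas.py 605.7 70.6;python3 st.py
```

```text
tcp [523.   85.9  64.2]
green 169 centroid ang 78.2 line dir 74.0 off 3.0
stripe? [195  79  29  14 380] 80.7 off -0.1 dir 81.0
collar axis z103 605.6685791015625 70.39605712890625 24.237192153930664
```

Converted, -4.7 mm is -0.047, -2.5 mm is -0.025.

shift_gripper(rows=[0, 0, 0.03, 0, -0.025, 0, 18, 0, 0, 0.055, 0.001, -0.047, 0, 18, 0, 0, 0.055, 0.001, -0.047, 0, 18], grip_force=60)

```text
time: 14.52
eef_pos: [524.1, 90.7, 64.2]
orientation: [0.0, 0.992, -0.126, 0.0]
force: [0.8, -2.9, -4.2]
width: 21.4
finger_force: 60.0
```

```bash
python3 meas.py 605.7 70.5; python3 - <<'E'
from h import *
im,c=grab("wrist"); cv2.imwrite("pics/w8.png",cv2.resize(im[:180,150:370,::-1],None,fx=3,fy=3,interpolation=0))
E
```

```text
tcp [524.1  90.7  64.2]
green 158 centroid ang 78.1 line dir 78.2 off -0.1
stripe? [195  79  29  15 380] 77.9 off 0.3 dir 76.8
```

View pics/w8.png

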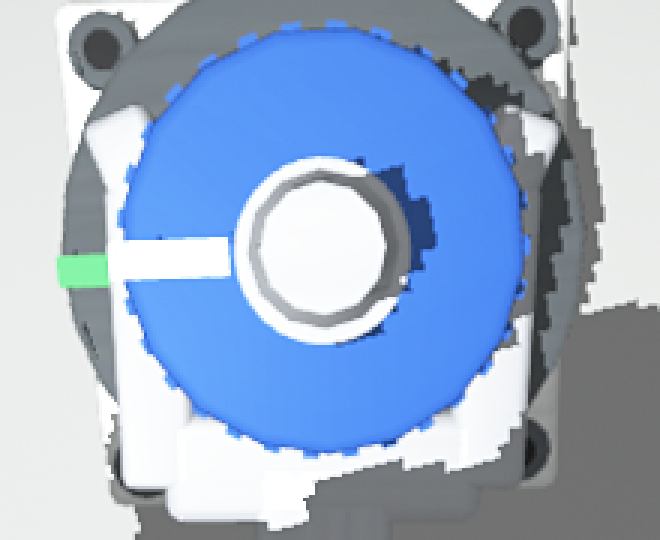

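The stripe (170,258 in the crop) points straight at the green mark (83,271) once the viewing height difference is allowed for; measured 77.9° vs 78.1°. Relaxing the play and withdrawing.

Converted, 10.2 mm is 0.102, 0.6 mm is 0.006.

shift_gripper(rows=[0, 0, -0.06, 0.002, 0.051, 0, 18, 0, 0, -0.12, 0.006, 0.102, 0, 18, 0, 0, -0.12, 0.006, 0.102, 0, 18, 0, 0, -0.12, -0.093, 0.114, 0, 18, 0, 0, -0.12, -0.242, 0.132, 0, 18, 0, 0, -0.12, -0.44, 0.156, 0, 18, 0, 0, -0.12, -0.639, 0.18, 0, 18, 0, 0, -0.12, -0.639, 0.18, 0, 18], grip_force=60)

```text
time: 15.62
eef_pos: [455.8, 90.0, 64.2]
orientation: [-0.0, 0.998, -0.067, -0.001]
force: [0.7, 0.4, -3.2]
width: 21.2
finger_force: 60.0
```

```bash
python3 meas.py 605.7 70.5
```

```text
tcp [457.3  89.8  64.5]
yellow 231 centroid ang 135.6 line dir -50.8 off -4.5Traceback (most recent call last):
  File "meas.py", line 15, in <module>
    m=(rt>12)&(rt<22)&(s<90)&(v>np.percentile(v[(rt>12)&(rt<22)],50))&(v>60)
                                ~~~~~~~~~~~~~^^^^^^^^^^^^^^^^^^^^^^^
    return _quantile_unchecked(
        a, q, axis, out, overwrite_input, method, keepdims, weights)
    return _ureduce(a,
                    func=_quantile_ureduce_func,
    ...<5 lines>...
                    overwrite_input=overwrite_input,
                    method=method)
    r = func(a, **kwargs)
    result = _quantile(arr,
                       quantiles=q,
    ...<2 lines>...
                       out=out,
                       weights=wgt)
    previous = arr[previous_indexes]
               ~~~^^^^^^^^^^^^^^^^^^
IndexError: index 0 is out of bounds for axis 0 with size 0
```

shift_gripper(rows=[0, 0, 0, 0, 0, -0.25, 18, 0, 0, 0, 0, 0, -0.5, 18, 0, 0, 0, 0.1, 0.5, -0.5, 18, 0, 0, -0.1, 0.3, 1.1, -0.5, 18, 0, 0, -0.236, 0.998, 3.286, -0.5, 18, 0, 0, -0.236, 0.998, 3.286, -0.5, 18, 0, 0, -0.236, 0.998, 3.286, -0.5, 18, 0, 0, -0.236, 0.998, 3.286, -0.5, 18, 0, 0, -0.236, 0.998, 3.286, -0.5, 18, 0, 0, -0.236, 0.998, 3.286, -0.5, 18], grip_force=60)

```text
time: 16.92
eef_pos: [512.8, -249.1, 113.8]
orientation: [-0.001, 0.999, 0.051, -0.0]
force: [0.2, 0.6, -3.2]
width: 21.4
finger_force: 60.0
```

```bash
python3 - <<'E'
from h import *
s=env.state(); q=s["orientation"]; print(s["eef_pos"],np.degrees(2*np.arctan2(q[2],q[1])))
im,c=grab("top","top2")
E
```

```text
[ 512.8170668  -249.1388588   113.78132898] 5.847162167901119
```

shift_gripper(rows=[0, 0, 0, 0, 0, 0.5, 18, 0, 0, 0, 0, 0, 0.85, 18, 0, 0, 0, 0, 0, 0.98, 18, 0, 0, 0, 0, 0, 1.03, 18, 0, 0, 0, 0, 0, 1.055, 18, 0, 0, 0, 0, 0, 1.055, 18], grip_force=60)

```text
time: 17.73
eef_pos: [513.6, -249.8, 9.7]
orientation: [0.001, 0.999, 0.051, 0.001]
force: [0.0, 0.4, -3.2]
width: 21.2
finger_force: 60.0
```

Converted, -220 mm is -2.2, -190 mm is -1.9.

shift_gripper(rows=[0, 0, 0, 0, 0, 0.004, 18, 0, 0, 0, 0, 0, 0.004, 18, 0, 0, 0, 0, 0, 0.004, 40, 0, 0, 0, 0, 0, 0.004, 60, 0, 0, 0, 0, 0, 0.004, 60, 0, 0, 0, 0, 0, -0.2, 60, 0, 0, 0, 0, 0, -0.7, 60, 0, 0, 0, 0, 0, -1.3, 60, 0, 0, 0, 0, 0, -1.9, 60, 0, 0, 0, 0, 0, -2.2, 60, 0, 0, 0, 0, 0, -2.2, 60])

```text
time: 19.1
eef_pos: [514.0, -250.2, 231.7]
orientation: [0.002, 0.999, 0.051, 0.002]
force: [-0.0, -0.4, -0.6]
width: 60.0
finger_force: 0.0
```

```bash
python3 - <<'E'
from h import *
im,c=grab("wrist","w9"); t,ct=grab("top","top3")
W=cv2.resize(im[:,:,::-1],(400,300)); T=cv2.resize(t[140:265,200:385,::-1],None,fx=2.16,fy=2.4,interpolation=2)[:300,:400]
cv2.imwrite("pics/fin.png",np.hstack([W,cv2.resize(T,(400,300))]))
E
```

```text
(no output)
```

View pics/fin.png

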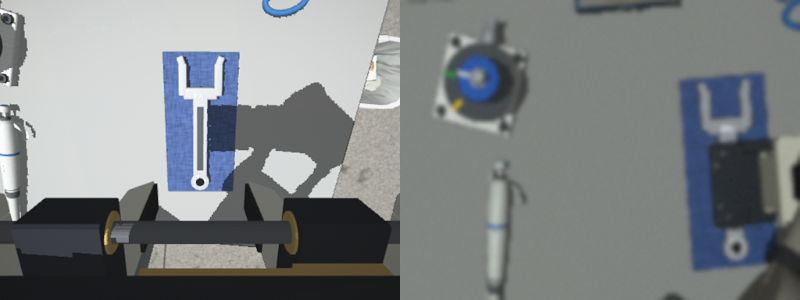

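Left: the wrench lies flat within the mat. Right (top view): the stripe points to the green mark at about (455,75). A last close check of the nut.

shift_gripper(rows=[0, 0, 0, 1.24, -3.09, 0, 60, 0, 0, 0, 1.24, -3.09, 0, 60, 0, 0, 0, 1.24, -3.09, 0, 60, 0, 0, 0, 1.24, -3.09, 0, 60, 0, 0, 0, 1.24, -3.09, 0, 60, 0, 0, 0, 1.24, -3.09, 0, 60, 0, 0, 0, 1.24, -3.09, 0, 60, 0, 0, 0, 1.24, -3.09, 0, 60])

```text
time: 20.2
eef_pos: [604.1, 68.9, 228.0]
orientation: [0.0, 0.999, 0.051, -0.001]
force: [0.1, 0.4, -0.2]
width: 60.1
finger_force: 0.0
```

```bash
python3 meas.py 605.7 70.6
```

```text
tcp [604.3  68.7 228.3]
yellow 39 centroid ang 135.5 line dir -37.9 off 4.6
green 61 centroid ang 78.1 line dir 78.8 off -0.4
stripe? [234 174  12   8  59] 77.9 off -0.3 dir 78.9
stripe? [254 196   7   1   7] -172.6 off -12.1 dir -84.2
```

Stripe 77.9° against green 78.1°: done.

```bash
python3 -c "
from bench import env
print(env.close_job())"
```

```text
the job is handed in; nothing more can be done
None
```

I turned the nut by hand to the yellow mark and then by wrench to the green mark (stripe 77.9° against 78.1°), laid the wrench flat on the mat, touched nothing else, and handed the job in at about 20 s.

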